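Push the tacky cat figure round the rail bend into the curing stop

TASK

Slide the blue carrier that holds the freshly coated white cat in between the guide rails, through the bend, and press it into the sprung end stop by the curing lamp until the red catch has snapped shut behind it; then let go and draw clear. The rails and the stop are only clamped by hand and not exactly where they should be, so feel your way and never force them: no more than 25 N. Keep the carrier down on the deck and the cat standing on its pad without touching the cat, whose coat is still tacky, and leave everything else where it is.

Things in the scene. Friction and masses are not known exactly. Their poses are not given: they have to be found in the camera images.
- carrier: Blue carrier with the white cat (an empty one is the spare): block 90 long (x), 64 wide, 26 high, rounded corners, 0.3-0.45 kg. Origin: centre of its underside; +x points ahead, the way it travels. Starts on the deck before the rails' mouth, pointing into it within 9 degrees. Slides easily (1-2 N). A flat pusher some 40 mm wide at its rear can steer it; a narrow one lets it veer until the rails guide it.
- knob (a point): Centre of the carrier's black push knob, 24 mm behind the carrier's centre: round, 25 mm across, 30 mm high (45 to 75 mm above the carrier's underside), upright, on a 14 mm stem.
- pad (a point): Centre of the round cork pad (40 mm across, inside a rim 4 mm high) on top of the carrier, on which the cat stands, 20 mm ahead of the carrier's centre.
- figure: White cat figure, 78 mm tall, foot 37 mm across, about 0.1 kg, standing loose on the carrier's pad (ears 104 mm above the carrier's underside). Origin at the centre of its foot, z up. Freshly coated: not to be touched.
- track: Guide-rail track on a white deck plate, deck top at z = 0.012. Origin on the table at the centre of the bend (small steel bolt), z up. The lane's middle runs in along +y at x = -125.5 mm, turns right 90 degrees about the origin at 125.5 mm radius, runs out along +x at y = +125.5 mm. Rails are clamped by hand: the rail set really stands up to 6 mm off in x and 6 mm in y (not turned), not reported.
- mouth (a point): Nominal middle of the rails' flared mouth, on the deck, at x = -125.5, y = -145 mm in the track frame. From here to y = -100 mm the two bars close in from 115 to 71 mm clear width.
- bend_mid (a point): Nominal middle of the lane half-way round the bend, on the deck. Rails: 10 mm round steel bars, 5 to 15 mm above the deck, 71 mm clear between them all along (bend: clear radii 90 and 161 mm): the carrier has 3.5 mm a side in the straights, about 2 mm in the bend. Black-capped clamps, 27 mm high, stand up to 50 mm outside the bars.
- home (a point): Nominal place of the carrier's underside centre when home: on the deck at x = +80, y = +125.5 mm in the track frame. The yellow end-stop unit (stop and catch) is clamped by hand: true home lies up to 18 mm before or beyond this along the lane and up to 6 mm aside; not reported, to be felt.
- stop_place (a point): Nominal centre of the face of the end stop's rubber buffer (26 mm across, 16 mm above the deck, off by as much as home). Pressed in by the carrier's front: 3 N at first touch plus 1.6 N per mm, solid after 8 mm. At 3 to 5 mm (8 to 13 N of push in all) the catch snaps shut behind the carrier; let go, it springs back 1 to 2.5 mm onto the catch: home.
- catch (a joint): Red spring catch of the end-stop unit, 17 to 26 mm above the deck, left of the out lane as seen travelling. 0 rad = shut, tip reaching to 20 mm from the lane's middle. The passing carrier swings it out by 0.12 to 0.35 rad (3 to 4 N); it snaps to 0 behind the rear end. Keep a pusher out of its way: on or right of the middle. Its yellow arm, 28-40 mm above the deck, is 54-66 mm left of the middle.
- spare_carrier: Empty spare carrier, like the other one, parked on the deck on the inner side of the bend; origin at its underside centre. Bystander.
- wrench: Steel spanner, 150 mm, lying on the deck near the spare carrier. Bystander.
- tub: White coating tub with a stirring stick, 80 mm across, 90 mm high, on the table right of the deck. Bystander.
- red_figure: Small red cat figure, 78 mm tall, on the table right of the deck. Bystander.
- hardener: Small bottle with a red cap, 44 mm across, 100 mm high, on the table right of the deck. Bystander.
- mix_cup: Orange mixing cup, 64 mm across, 60 mm high, on the table right of the deck. Bystander.
- sanding_block: Cork sanding block, 70 x 45 x 30 mm, on the table left of the deck. Bystander.

How it is judged:
On the way, in this order (a step that is already met when the one before it is completed fails the run):
1. the carrier has been fed into the straight between the rails (y of carrier in the frame of track between -0.08 and 0 m and x of carrier in the frame of track between -0.14 and -0.111 m), for 0.1 s.
2. the carrier is going round the bend between the rails (x of carrier in the frame of track between -0.09 and 0.02 m and y of carrier in the frame of track above 0.07 m and horizontal distance between carrier and track below 0.148 m), for 0.1 s.
At the end, for the whole second after the job is handed in: the carrier is home at the end stop with the red catch shut behind it (catch within 0.06 rad of shut, carrier within 30 mm of the nominal home and 0.12 rad of the out lane), at rest, and the white cat stands upright on its pad (within 15 mm of the pad's centre) (value of joint catch below 0.06 rad and horizontal distance between carrier and home below 0.03 m and angle between the x axis of carrier and the x axis of track, either way round below 0.12 rad and linear speed of carrier below 0.01 m/s and angle between figure's own z axis and vertical below 0.15 rad and horizontal distance between figure and pad below 0.015 m); the robot touches nothing.
It fails at once if the carrier is forced against the rails, the catch or the stop with over 25 N (contact force between carrier and track above 25 N).
It fails at once if the carrier is lifted or tipped off the deck (height (world z) of carrier above 0.026 m or angle between carrier's own z axis and vertical above 0.2 rad).
It fails at once if the tacky cat is touched (contact force between any of the fingers, the arm and figure above 0.5 N).
It fails at once if the cat topples (angle between figure's own z axis and vertical above 0.5 rad).
It fails at once if a bystander is moved by over 20 mm (distance of any of spare_carrier, wrench, tub, red_figure, hardener, mix_cup, sanding_block from where it was at the start of the episode above 0.02 m).
It also fails if it takes over 61 s, if anything falls off the work surface, if the arm or the gripper's body presses on something with over 40 N, if the wrist force passes 120 N, or if a joint passes its speed limit or range.

ROBOT

A 7-joint arm with a two-finger parallel gripper is mounted at the origin on the work surface. World frame = base frame: x ahead of the robot, y to its left, z up, the work surface at z = 0. Lengths are in m, angles in rad, forces in N, time in s.
With the tool pointing down it reaches from about 0.425 to 1.025 m from the base axis. Payload 3.6 kg.
Tool frame: the origin (TCP) lies midway between the tips of the shut fingers; the grasp point (between the pads) lies 19 mm behind it; z points along the fingers, y is the direction in which the jaws open and shut (so a half turn about z gives the same grasp; the last joint's range is limited). The gripper opens to 85 mm and grips with 20 to 120 N. Pads are 22 mm wide; open, the fingers measure 114 mm over their backs; the gripper's body (76 mm by 85 mm) begins 54 mm behind the grasp point. The pads swing forward as they close: fully open they stand 13 mm farther back than shut.
Start: joints at [-1.331, 0.591, 0.048, 1.609, -0.033, 0.943, -0.034], TCP at [0.237, 0.685, 0.231] pointing down, gripper open.
Joint ranges: [-2.69, 2.69], [-0.47, 2.24], [-1.27, 1.36], [0.19, 2.51], [-1.53, 4.68], [0.08, 2.07], [-3.09, 3.09]. Speed limits (rad/s): [2.57, 2.57, 3.14, 3.14, 3.14, 3.14, 3.14].

INTERFACE

Orientations are given as a 3x3 rotation matrix whose columns are the frame's x, y, z axes.
In Python, from workcell import * gives the robot as it stands.
- The arm moves only by the shell command python3 -m crank 'ROWS'. ROWS is JSON, a list of rows, each a list of 5 numbers: the opening, from 0 (shut) to 1 (fully open), then the shift along the tool's x, y, z in m, then the turn about the tool's z in rad. In form: [[jaw, dx, dy, dz, roll], ...]. A call has 1 to 5 rows; each row is the pose to reach, as a shift and turn from the pose measured when the call began, along the tool's axes at that moment; what a row does not reach only later rows make up. A row lasts 1/8 s, in which the tool goes at most 62.5 mm and 10.7 degrees, less where a joint would pass 70% of its speed; a pose out of reach is approached as far as the arm can. A call with a gripper value outside its range is refused whole. The fingers move at their own pace and stop on an object; the grip force is fixed at half the most. Time passes only in rows, so rows that repeat a pose let the fingers close. It gives the time, the measured TCP pose, the force and the opening at its end, in the units of the state.
- get_obs(): the state, without advancing time (a new reading comes with each control period).
- read_camera(name): name is "scene" or "top"; returns a dict with "img" (384x512x3 uint8, red, green, blue), "fov_y" (degrees; the focal length in pixels is half the picture's height over the tangent of half this angle, whatever the lens; pixels are square), "cx", "cy" (the principal point, pixels), "k1" (the pictures are not rectified: a ray, as slopes to the right and down, at radius r is drawn at 1 + k1 r^2 times it, then the intrinsics apply), "pose" (4x4, takes a point from camera to world coordinates). Camera axes: x right, y up, looking along -z (the intrinsics and any distortion apply to the point x, -y, -z); pixel columns grow to the right and rows downward; lengths in m; the calibration is good to about 2 mm. A picture is of the moment at which its call begins. There is no depth.
- sign_off(): hands the job in, once; it reports no verdict.
Trained networks look in a picture, given as the dict that the camera call returned (one of the last four; its "shot" number tells which), for a name from the list of things; names that differ only in an ending like _2 or _b are one class to them, and where a whole thing is asked for, a point or a joint stands for the part that bears it (a point fixed in the world has none). Each returns a list of dicts, best first, with "p" (0 to 1); they miss things now and then, are a little off and sometimes report something else, mostly with a low value. They report only what shows in the picture. A call takes as long as a camera call.
- look_for(label, picture): "point" ([column, row] in pixels, amid what is visible of it).
- outline_of(label, picture): "region" (384x512 bool, what is visible of it) and "point" ([column, row] in pixels, amid what is visible of it).
The state is a dict: "t": time; "joint_positions": joint angles; "qvel": joint speeds; "effort": joint torques, N m; "eef_pos": TCP position; "tool_rot": TCP orientation; "wrist_force": force on the tool from outside, world axes, zero at the start; "wrist_torque": the same for the moment, N m; "width": finger opening in m.
Only numpy, scipy, OpenCV 4.12 (cv2) and the standard library are available. Lean on these libraries where they do the work, as an engineer would, in place of code of your own. Each camera call takes 0.05 s, during which the arm holds its last target.

## Working session

There is one attempt and no reset: what is moved stays moved. The work goes in short steps, Python scripts to look and compute and a shell command to move; the robot and the scene stay as the last step left them, time stands still between calls to the robot, and variables do not carry over. Pictures are saved under pics/ and viewed, and the job is handed in when it is done.

```bash
ls; mkdir -p pics; python3 - <<'E'
from workcell import *
import cv2
o=get_obs()
for k,v in o.items(): print(k,v)
for n in ("scene","top"):
    p=read_camera(n); cv2.imwrite(f"pics/{n}0.png",cv2.resize(p["img"][:,:,::-1],(800,600)))
    print(n,p["fov_y"],p["cx"],p["cy"],p["k1"],p["pose"],p["shot"])
    for l in ["carrier","knob","pad","figure","track","catch","spare_carrier","wrench","tub"]:
        print(l,[(np.round(d["point"]).tolist() if 'np' in globals() else d["point"],d["p"]) for d in look_for(l,p)][:3])
E
```

```text
pics
t 0.0
joint_positions [-1.33150818  0.59209028  0.04829681  1.60986487 -0.03327038  0.94269713
 -0.03371382]
qvel [ 0.00124187  0.00123849 -0.00043688  0.00016887 -0.00120131 -0.00048314
  0.00082408]
effort [-8.37593270e-04 -5.48697352e+01  1.54685151e+00 -1.98115772e+01
  9.54599585e-03  8.98355880e-03 -1.04915927e-05]
eef_pos [0.2365659  0.68442224 0.23014575]
tool_rot [[-9.45163168e-01  3.26597968e-01 -5.94892681e-04]
 [ 3.26598476e-01  9.45160675e-01 -2.17569477e-03]
 [-1.48308324e-04 -2.25067761e-03 -9.99997456e-01]]
wrist_force [ 0.38201553 -0.57722371  0.55653287]
wrist_torque [ 0.02185291 -0.03198666 -0.05698858]
width 0.08523856767968041
scene 53.67957604503532 255.9224799844778 192.63868496130135 -0.05678685147941846 [[ 0.30385076 -0.53414833  0.78889814  1.31411474]
 [ 0.95259032  0.18397552 -0.24233176 -0.29373879]
 [-0.01569684  0.82512943  0.56472563  0.66543784]
 [ 0.          0.          0.          1.        ]] 1
carrier [([178.4, 204.3], 0.94)]
knob [([177.6, 201.7], 0.85), ([369.4, 168.2], 0.27)]
pad [([177.3, 203.2], 0.56)]
figure [([187.3, 191.4], 0.68)]
tr
[... 218 characters left out ...]
3.4], 0.86), ([189.6, 190.6], 0.41)]
top 43.761508920883244 257.96608696223996 194.5562413678 -0.2044891558682319 [[-0.07021036  0.97712147 -0.20075888  0.24604166]
 [-0.99752973 -0.06922239  0.0119459  -0.02514449]
 [-0.00222441  0.20110168  0.97956785  1.44981165]
 [ 0.          0.          0.          1.        ]] 2
carrier [([330.4, 236.4], 0.96)]
knob [([331.2, 236.0], 0.9), ([391.6, 226.7], 0.43)]
pad [([330.9, 236.5], 0.75)]
figure [([318.4, 233.3], 0.5)]
track [([224.3, 194.2], 0.63)]
catch [([199.2, 189.8], 0.36), ([119.0, 246.8], 0.27)]
spare_carrier [([121.1, 247.5], 0.65), ([296.2, 158.1], 0.64), ([317.7, 234.2], 0.62)]
wrench [([200.1, 189.3], 0.64)]
tub [([400.2, 251.9], 0.79)]
```

View pics/scene0.png

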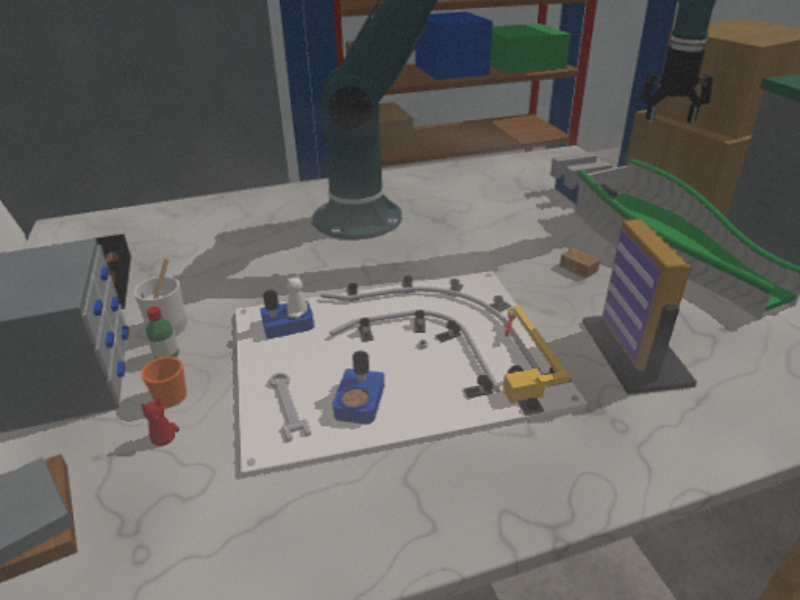

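View pics/top0.png

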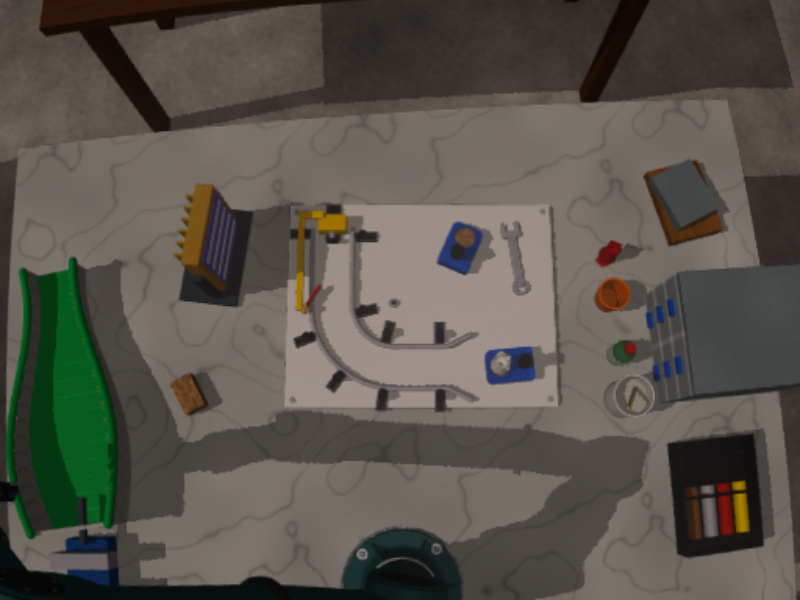

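```bash
cat > h.py <<'E'
from workcell import *
import numpy as np, cv2
def K(p):
    f=p["img"].shape[0]/2/np.tan(np.radians(p["fov_y"])/2)
    return np.array([[f,0,p["cx"]],[0,f,p["cy"]],[0,0,1]]), np.array([p["k1"],0,0,0.])
def proj(p,X):
    k,d=K(p); T=np.linalg.inv(np.array(p["pose"])); F=np.diag([1,-1,-1])
    return cv2.projectPoints(np.atleast_2d(np.asarray(X,float)),cv2.Rodrigues(F@T[:3,:3])[0],F@T[:3,3],k,d)[0][:,0]
def ray(p,uv):
    k,d=K(p); n=cv2.undistortPoints(np.array([[uv]],float),k,d)[0,0]
    T=np.array(p["pose"]); v=T[:3,:3]@np.array([n[0],-n[1],-1]); return T[:3,3],v
def onz(p,uv,z):
    c,v=ray(p,uv); return (c+v*(z-c[2])/v[2])
E
python3 - <<'E'
from h import *
p=read_camera("top")
np.set_printoptions(precision=4,suppress=True)
s=512/800
for n,uv,z in [("bolt",(394,302),.014),("decTL",(291,206),.012),("decTR",(551,206),.012),("decBR",(557,406),.012),("decBL",(286,405),.012),
 ("rail inner mouth",(476,334),.027),("rail outer mouth",(473,399),.027),("inner st",(410,347),.027),("outer st",(410,387),.027),
 ("innout",(352,250),.027),("outout",(313,260),.027),("tub",(632,395),.09),("lamp",(205,190),.15),("buffer",(332,225),.03)]:
    print(n,onz(p,np.array(uv)*s,z))
print("knob",onz(p,(331.2,236),.06))
r=outline_of("carrier",p)
print([d["p"] for d in r]); 
im=p["img"]
c=cv2.resize(im[90:275,170:370],None,fx=3.9,fy=3.2,interpolation=cv2.INTER_CUBIC)
c=cv2.resize(im[110:270,170:370],None,fx=3.7,fy=3.7,interpolation=cv2.INTER_CUBIC)
c=cv2.convertScaleAbs(c,alpha=1.4)
cv2.imwrite("pics/top1.png",c[:,:,::-1])
E
```

```text
bolt [ 0.5456 -0.0252  0.014 ]
decTL [0.7602 0.1708 0.012 ]
decTR [ 0.7232 -0.3585  0.012 ]
decBR [ 0.3187 -0.3256  0.012 ]
decBL [0.3582 0.1966 0.012 ]
rail inner mouth [ 0.4686 -0.1789  0.027 ]
rail outer mouth [ 0.344  -0.1623  0.027 ]
inner st [ 0.4525 -0.0499  0.027 ]
outer st [ 0.3756 -0.0443  0.027 ]
innout [0.6535 0.0506 0.027 ]
outout [0.6388 0.1288 0.027 ]
tub [ 0.3229 -0.453   0.09  ]
lamp [0.7561 0.3139 0.15  ]
buffer [0.7073 0.0875 0.03  ]
knob [ 0.3919 -0.2477  0.06  ]
[0.63]
```

View pics/top1.png

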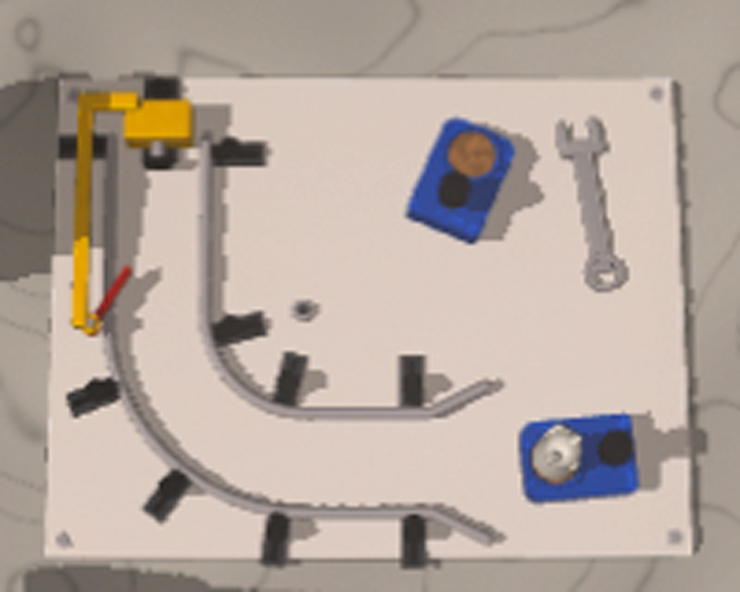

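```bash
python3 - <<'E'
from h import *
np.set_printoptions(precision=4,suppress=True)
p=read_camera("top");q=read_camera("scene")
f=lambda u,v:np.array([u/3.7+170-.0,v/3.7+110])
for uv in [(522,425),(632,413),(638,487),(528,502)]: print(onz(p,f(*uv),.038))
print("knobtop",onz(p,f(614,447),.087),"cat",onz(p,f(557,455),.1))
print("knob scene",onz(q,np.array((270,297))*.64,.085))
im=q["img"]; c=cv2.resize(im[165:225,140:220],None,fx=9,fy=9,interpolation=cv2.INTER_CUBIC); cv2.imwrite("pics/sc1.png",cv2.convertScaleAbs(c,alpha=1.4)[:,:,::-1])
# rails fit; crop px
for n,uv,z in [("in1",(430,412),.027),("in2",(300,412),.027),("out1",(430,512),.027),("out2",(300,512),.027),("ino1",(205,320),.027),("ino2",(206,150),.027),("outo1",(110,320),.027),("outo2",(110,150),.027),("bolt",(304,310),.016),
 ("b1",(73,92),.012),("b2",(657,93),.012),("b3",(675,537),.012),("b4",(64,540),.012)]:
    print(n,onz(p,f(*uv),z))
E
```

```text
[ 0.432 -0.194  0.038]
[ 0.4352 -0.2844  0.038 ]
[ 0.3748 -0.2833  0.038 ]
[ 0.3696 -0.1933  0.038 ]
knobtop [ 0.403  -0.2586  0.087 ] cat [ 0.3987 -0.2116  0.1   ]
knob scene [ 0.4166 -0.2579  0.085 ]
in1 [ 0.4496 -0.1215  0.027 ]
in2 [ 0.4571 -0.0161  0.027 ]
out1 [ 0.3684 -0.1149  0.027 ]
out2 [ 0.3759 -0.0106  0.027 ]
ino1 [0.5387 0.0566 0.027 ]
ino2 [0.6839 0.0477 0.027 ]
outo1 [0.5442 0.1349 0.027 ]
outo2 [0.69   0.1285 0.027 ]
bolt [ 0.5436 -0.0251  0.016 ]
b1 [0.7491 0.1599 0.012 ]
b2 [ 0.7132 -0.3408  0.012 ]
b3 [ 0.3339 -0.3146  0.012 ]
b4 [0.3672 0.1832 0.012 ]
```

View pics/sc1.png

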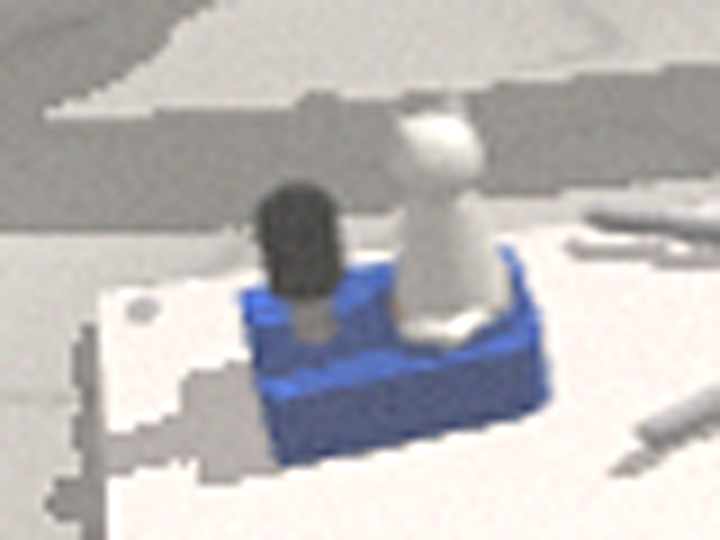

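```bash
cat >> h.py <<'E'
O=np.array([0.5445,-0.0251]); YAW=-0.069
Rt=np.array([[np.cos(YAW),-np.sin(YAW)],[np.sin(YAW),np.cos(YAW)]])
def w(xt,yt): return O+Rt@np.array([xt,yt])
def st():
    o=get_obs(); P=o["eef_pos"]; R=o["tool_rot"]
    tr=Rt.T@(P[:2]-O); h=np.degrees(np.arctan2(R[1,0],R[0,0])-YAW)
    f=np.array(o["wrist_force"]); ft=Rt.T@f[:2]
    print("t %.2f track xt %.4f yt %.4f z %.4f head %.1f F_t %.1f %.1f z %.1f w %.4f q7 %.2f"%(o["t"],*tr,P[2],h,*ft,f[2],o["width"],o["joint_positions"][6]))
    return o
def to(pts,world=False):
    """pts: list of (xt,yt,z,head deg)"""
    o=st(); P=np.array(o["eef_pos"]); R=np.array(o["tool_rot"])
    h0=np.degrees(np.arctan2(R[1,0],R[0,0]))
    for xt,yt,z,h in pts:
        W=np.array([*( (xt,yt) if world else w(xt,yt)),z])
        d=R.T@(W-P); dh=(h+(0 if world else np.degrees(YAW))-h0+180)%360-180
        print("  dx %.4f dy %.4f dz %.4f roll %.3f  rows %.1f"%(*d,-np.radians(dh),max(np.linalg.norm(d)/.0625,abs(dh)/10.7)))
E
python3 -c "
from h import *
to([(0.45,0.15,0.25,130),(.40,-.30,.2,86)],world=True)
to([(-.126,-.292,.18,90)])"
```

```text
t 1.20 track xt -0.3559 yt 0.6874 z 0.2313 head 164.9 F_t 0.4 0.7 z -0.2 w 0.0857 q7 -0.03
  dx -0.3763 dy -0.4362 dz -0.0187 roll 0.540  rows 9.2
  dx -0.4760 dy -0.8779 dz 0.0313 roll 1.308  rows 16.0
t 1.20 track xt -0.3559 yt 0.6874 z 0.2313 head 164.9 F_t 0.4 0.7 z -0.2 w 0.0857 q7 -0.03
  dx -0.4773 dy -0.8856 dz 0.0513 roll 1.307  rows 16.1
```

```bash
python3 -m crank '[[0.6,-0.035,-0.04,-0.01,0.06],[0.2,-0.075,-0.087,-0.02,0.12],[0.2,-0.115,-0.132,-0.02,0.18],[0.2,-0.152,-0.175,-0.02,0.24],[0.2,-0.19,-0.22,-0.02,0.3]]'; python3 -c "
from h import *
to([(0.45,0.15,0.25,130)],world=True)"
```

```text
t: 1.82
eef_pos: [0.3453, 0.4137, 0.2517]
tool_rot: [[-0.805, 0.593, 0.001], [0.593, 0.805, 0.001], [-0.0, 0.001, -1.0]]
wrist_force: [1.0, 0.0, -0.2]
width: 0.017
t 1.82 track xt -0.2289 yt 0.4240 z 0.2517 head 147.6 F_t 1.0 0.1 z -0.2 w 0.0170 q7 0.05
  dx -0.2406 dy -0.1503 dz 0.0015 roll 0.238  rows 4.5
```

```bash
python3 -m crank '[[0.2,-0.048,-0.03,0,0.07],[0.2,-0.096,-0.06,0,0.14],[0.2,-0.144,-0.09,0,0.21],[0.2,-0.192,-0.12,0,0.28],[0.2,-0.24,-0.15,0,0.35]]'; python3 -c "
from h import *
to([(-.126,-.292,.18,90)])"
```

```text
t: 2.45
eef_pos: [0.4504, 0.1491, 0.252]
tool_rot: [[-0.552, 0.834, 0.002], [0.834, 0.552, 0.002], [0.0, 0.003, -1.0]]
wrist_force: [0.7, 0.5, -0.2]
width: 0.017
t 2.45 track xt -0.1059 yt 0.1673 z 0.2520 head 127.4 F_t 0.6 0.5 z -0.2 w 0.0170 q7 0.31
  dx -0.3525 dy -0.2953 dz 0.0711 roll 0.653  rows 7.4
```

```bash
python3 -c "
from h import *
to([(-.140,.01,.15,90)])"
```

```text
t 2.45 track xt -0.1059 yt 0.1673 z 0.2520 head 127.4 F_t 0.6 0.5 z -0.2 w 0.0170 q7 0.31
  dx -0.1042 dy -0.1229 dz 0.1016 roll 0.653  rows 3.5
```

```bash
python3 -m crank '[[0.2,-0.026,-0.031,0.025,0.16],[0.2,-0.052,-0.062,0.05,0.32],[0.2,-0.078,-0.093,0.075,0.48],[0.2,-0.104,-0.123,0.1,0.653],[0.2,-0.104,-0.123,0.12,0.653]]'; python3 -c "
from h import *
print(get_obs()['joint_positions'])
to([(-.140,.01,.03,90),(-.126,-.292,.18,90)])"
```

```text
t: 3.08
eef_pos: [0.4042, -0.008, 0.1312]
tool_rot: [[0.075, 0.997, 0.001], [0.997, -0.075, 0.0], [0.001, 0.001, -1.0]]
wrist_force: [0.6, 0.6, -0.5]
width: 0.0171
[-0.38554539  0.40945697  0.37846589  2.39998034 -0.40349815  0.38514762
  0.26536488]
t 3.08 track xt -0.1411 yt 0.0074 z 0.1312 head 89.6 F_t 0.6 0.7 z -0.5 w 0.0171 q7 0.27
  dx 0.0026 dy 0.0010 dz 0.1012 roll -0.006  rows 1.6
  dx -0.2993 dy 0.0171 dz -0.0490 roll -0.006  rows 4.9
```

```bash
python3 -m crank '[[0.2,-0.03,0,-0.05,0],[0.2,-0.09,0.004,-0.06,0],[0.2,-0.15,0.008,-0.06,0],[0.2,-0.21,0.012,-0.06,0],[0.2,-0.268,0.016,-0.06,0]]';  python3 -m crank '[[0.2,-0.032,0,0,0],[0.2,-0.032,0,0.05,0],[0.2,-0.032,0,0.09,0]]'; python3 - <<'E'
from h import *
p=read_camera("scene"); q=read_camera("top")
a=cv2.resize(p["img"][130:250,90:290],None,fx=4,fy=4,interpolation=cv2.INTER_CUBIC); cv2.imwrite("pics/s2.png",cv2.convertScaleAbs(a,alpha=1.4)[:,:,::-1])
a=cv2.resize(q["img"][170:300,250:420],None,fx=4.5,fy=4.5,interpolation=cv2.INTER_CUBIC); cv2.imwrite("pics/t2.png",cv2.convertScaleAbs(a,alpha=1.4)[:,:,::-1])
to([(-.126,-.292,.022,90)])
E
```

```text
t: 3.7
eef_pos: [0.4003, -0.2786, 0.1915]
tool_rot: [[0.075, 0.997, 0.003], [0.997, -0.075, 0.0], [0.0, 0.003, -1.0]]
wrist_force: [1.6, 0.3, -0.3]
width: 0.0169
t: 4.08
eef_pos: [0.3986, -0.3114, 0.1006]
tool_rot: [[0.076, 0.997, 0.004], [0.997, -0.076, -0.001], [-0.0, 0.004, -1.0]]
wrist_force: [0.3, 0.3, -0.9]
width: 0.0173
t 4.17 track xt -0.1284 yt -0.2934 z 0.0986 head 89.6 F_t -0.2 0.6 z 0.2 w 0.0169 q7 0.96
  dx 0.0011 dy 0.0026 dz 0.0766 roll -0.006  rows 1.2
```

View pics/s2.png

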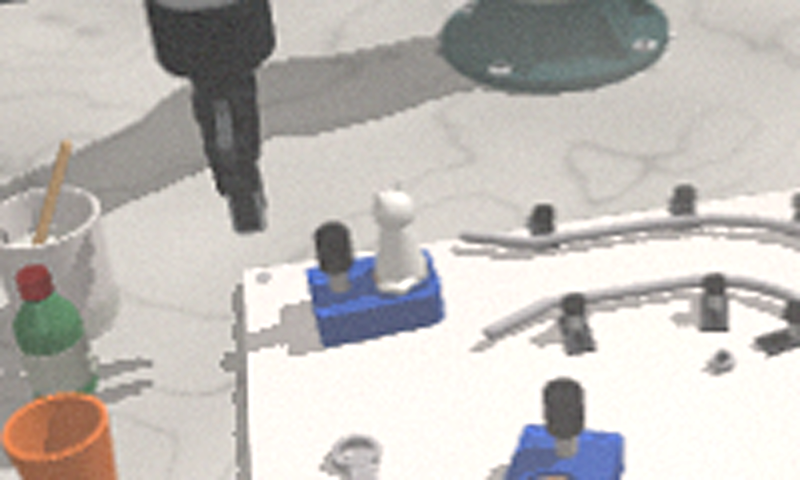

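View pics/t2.png

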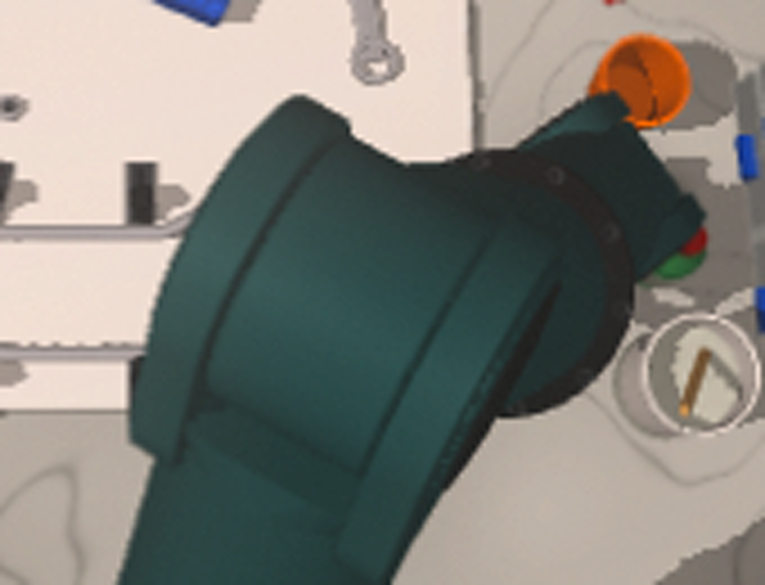

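```bash
python3 -m crank '[[0.2,0,0.002,0.04,0],[0.2,0,0.002,0.077,0],[0.2,0,0.002,0.077,0]]'; python3 -c "
from h import *
to([(-.127,-.282,.022,90)])"
```

```text
t: 4.55
eef_pos: [0.3977, -0.3084, 0.0211]
tool_rot: [[0.075, 0.997, -0.004], [0.997, -0.075, 0.006], [0.006, -0.005, -1.0]]
wrist_force: [-0.5, 1.1, 0.8]
width: 0.0169
t 4.55 track xt -0.1270 yt -0.2927 z 0.0211 head 89.6 F_t -0.6 1.1 z 0.8 w 0.0169 q7 1.04
  dx 0.0107 dy -0.0001 dz -0.0008 roll -0.007  rows 0.2
```

```bash
python3 -m crank '[[0.2,0.004,0,0,0],[0.2,0.008,0,0,0],[0.2,0.012,0,0,0],[0.2,0.016,0,0,0],[0.2,0.02,0,0,0]]'; python3 -c "
from h import *
st()"; python3 -m crank '[[0.2,0.004,0,0,0],[0.2,0.008,0,0,0],[0.2,0.012,0,0,0],[0.2,0.016,0,0,0],[0.2,0.02,0,0,0]]'; python3 - <<'E'
from h import *
p=read_camera("scene"); q=read_camera("top")
a=cv2.resize(p["img"][130:250,90:290],None,fx=4,fy=4,interpolation=cv2.INTER_CUBIC); cv2.imwrite("pics/s3.png",cv2.convertScaleAbs(a,alpha=1.4)[:,:,::-1])
st()
E
```

```text
t: 5.18
eef_pos: [0.3994, -0.2886, 0.0216]
tool_rot: [[0.075, 0.997, -0.004], [0.997, -0.075, 0.005], [0.005, -0.004, -1.0]]
wrist_force: [0.1, -0.1, 0.1]
width: 0.0167
t 5.17 track xt -0.1266 yt -0.2728 z 0.0216 head 89.6 F_t 0.1 -0.1 z 0.1 w 0.0167 q7 1.02
t: 5.8
eef_pos: [0.401, -0.2684, 0.0216]
tool_rot: [[0.075, 0.997, -0.004], [0.997, -0.075, 0.005], [0.005, -0.004, -1.0]]
wrist_force: [-0.1, -0.3, -1.4]
width: 0.0171
t 5.90 track xt -0.1266 yt -0.2519 z 0.0216 head 89.7 F_t 0.5 -0.5 z 0.8 w 0.0172 q7 1.00
```

View pics/s3.png

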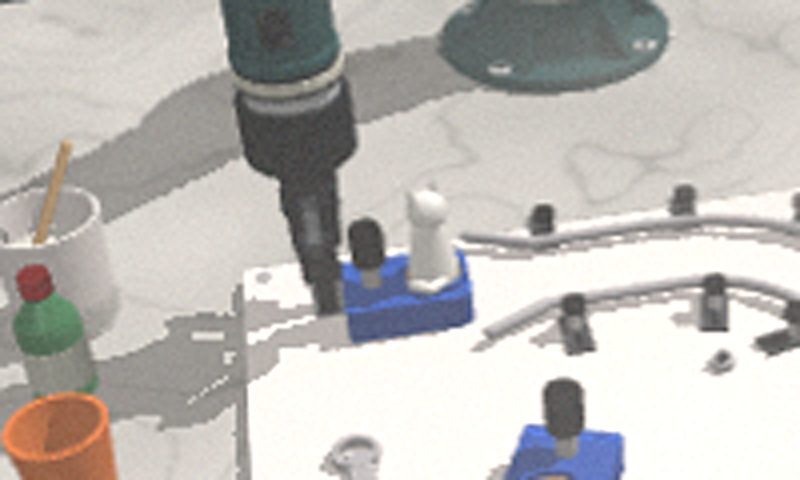

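```bash
cat >> h.py <<'E'
def kn(uv,z=.072,cam="scene"):
    p=read_camera(cam)
    print("knob",Rt.T@(onz(p,uv,z)[:2]-O))
def look(name,x0,y0,x1,y1,f=4,cam="scene"):
    p=read_camera(cam)
    a=cv2.resize(p["img"][y0:y1,x0:x1],None,fx=f,fy=f,interpolation=cv2.INTER_CUBIC); cv2.imwrite(f"pics/{name}.png",cv2.convertScaleAbs(a,alpha=1.4)[:,:,::-1])
    for l,z in (("knob",.072),("figure",.06),("pad",.04)):
        for d in look_for(l,p)[:2]: print(l,np.round(d["point"],1),d["p"],Rt.T@(onz(p,d["point"],z)[:2]-O))
    return p
E
python3 - <<'E'
from h import *
p=read_camera("scene")
for uv in [(181.75,191.25)]: print(Rt.T@(onz(p,uv,.072)[:2]-O))
# sides of knob earlier sc1: orig center
print(Rt.T@(onz(p,(140+300/9,165+240/9),.072)[:2]-O), "vs top:",Rt.T@(np.array([.403,-.2586])-O))
E
```

```text
[-0.11905533 -0.21746171]
[-0.12314934 -0.24066316] vs top: [-0.12506457 -0.24270013]
```

```bash
python3 -m crank '[[0.2,0.005,0,0,-0.03],[0.2,0.01,-0.001,0,-0.06],[0.2,0.015,-0.002,0,-0.09],[0.2,0.02,-0.003,0,-0.1],[0.2,0.025,-0.004,0,-0.1]]'; python3 -c "
from h import *
st();look('s4',90,110,290,250)"
```

```text
t: 6.58
eef_pos: [0.3987, -0.2424, 0.0218]
tool_rot: [[-0.025, 1.0, -0.004], [1.0, 0.025, 0.006], [0.006, -0.004, -1.0]]
wrist_force: [-0.2, -1.7, -0.3]
width: 0.017
t 6.58 track xt -0.1305 yt -0.2268 z 0.0218 head 95.4 F_t -0.1 -1.7 z -0.3 w 0.0170 q7 1.03
knob [196.8 198.7] 0.93 [-0.07171726 -0.18042673]
knob [102.8 211.3] 0.35 [-0.07853459 -0.42848996]
figure [320.9 211.1] 0.59 [0.05256932 0.13064694]
figure [105.9 241.9] 0.51 [ 0.03524267 -0.41454071]
pad [196.1 201. ] 0.56 [-0.10713141 -0.18177857]
```

View pics/s4.png

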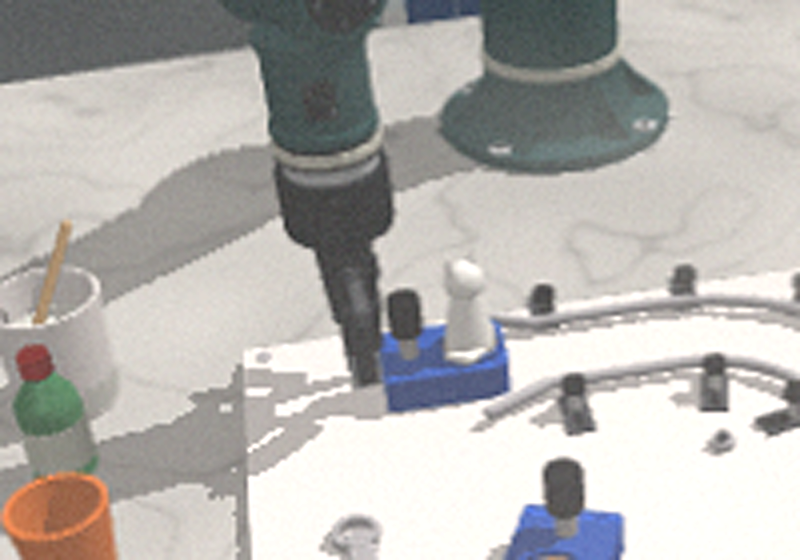

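```bash
python3 -m crank '[[0.2,0.005,0,0,0],[0.2,0.01,0,0,0],[0.2,0.015,0,0,0],[0.2,0.02,0,0,0],[0.2,0.025,0,0,0]]'; python3 -c "
from h import *
st();kn((191,188.5));look('s5',90,110,290,250)"
```

```text
t: 7.4
eef_pos: [0.3979, -0.2169, 0.0219]
tool_rot: [[-0.026, 1.0, -0.005], [1.0, 0.026, 0.007], [0.007, -0.004, -1.0]]
wrist_force: [0.3, -1.2, 0.4]
width: 0.0169
t 7.40 track xt -0.1330 yt -0.2014 z 0.0219 head 95.4 F_t 0.4 -1.2 z 0.4 w 0.0169 q7 1.01
knob [-0.12623103 -0.1907905 ]
knob [205.5 200.1] 0.56 [-0.05900854 -0.15827333]
figure [216.  188.5] 0.7 [-0.12576504 -0.12019007]
figure [ 99.6 273.5] 0.59 [ 0.14073013 -0.42012644]
pad [204.7 199.9] 0.73 [-0.10616527 -0.15730682]
```

View pics/s5.png

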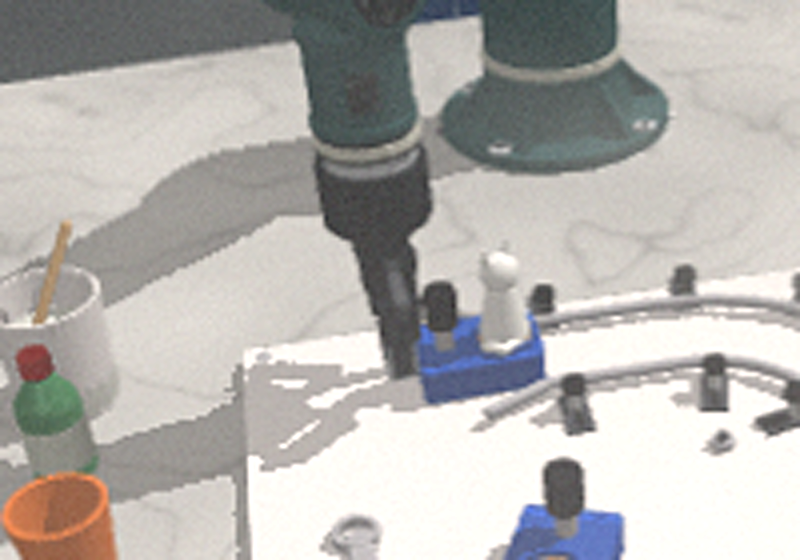

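```bash
python3 -c "
from h import *
kn((200.25,186.75))"
python3 -m crank '[[0.2,0.005,0.0,0,0.03],[0.2,0.01,0.001,0,0.06],[0.2,0.015,0.002,0,0.09],[0.2,0.02,0.003,0,0.09],[0.2,0.025,0.004,0,0.09]]'; python3 -c "
from h import *
st()"
```

```text
knob [-0.12835304 -0.16423289]
t: 8.32
eef_pos: [0.4013, -0.1916, 0.0221]
tool_rot: [[0.064, 0.998, -0.005], [0.998, -0.064, 0.007], [0.007, -0.005, -1.0]]
wrist_force: [0.9, -0.5, -0.9]
width: 0.017
t 8.32 track xt -0.1314 yt -0.1760 z 0.0221 head 90.3 F_t 0.9 -0.4 z -0.9 w 0.0170 q7 0.93
```

```bash
python3 -m crank '[[0.2,0.006,0.0005,0,0],[0.2,0.012,0.001,0,0],[0.2,0.018,0.0015,0,0],[0.2,0.024,0.002,0,0],[0.2,0.03,0.002,0,0]]'; python3 -c "
from h import *
st();look('s6',90,110,290,250)"
```

```text
t: 8.95
eef_pos: [0.4053, -0.1614, 0.0223]
tool_rot: [[0.064, 0.998, -0.005], [0.998, -0.064, 0.007], [0.007, -0.005, -1.0]]
wrist_force: [-0.1, -0.4, 0.2]
width: 0.0168
t 8.95 track xt -0.1294 yt -0.1456 z 0.0223 head 90.3 F_t -0.1 -0.4 z 0.2 w 0.0168 q7 0.89
knob [222.  196.9] 0.63 [-0.06234206 -0.11249711]
figure [233.  185.6] 0.66 [-0.12792109 -0.06989242]
pad [222.3 195.9] 0.84 [-0.11286664 -0.10529618]
```

View pics/s6.png

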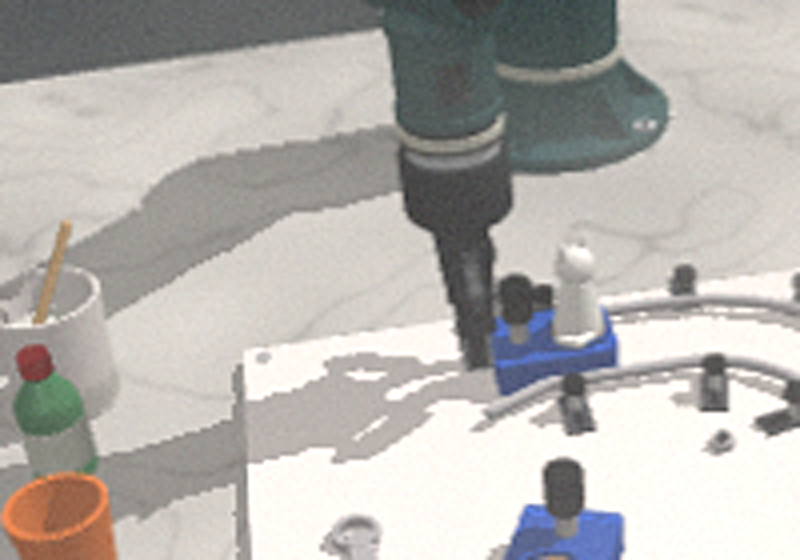

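```bash
python3 -m crank '[[0.2,0.008,0,0,0],[0.2,0.016,0,0,0],[0.2,0.024,0,0,0],[0.2,0.032,0,0,0],[0.2,0.038,0,0,0]]'; cat >> h.py <<'E'
C=np.array([-.003,-.003]); r=.1255
def cl(s):
    if s<0: return C+np.array([-r,s])
    if s<r*np.pi/2: a=s/r; return C+r*np.array([-np.cos(a),np.sin(a)])
    return C+np.array([s-r*np.pi/2,r])
def car(s,L=.035):
    F,B=cl(s+L),cl(s-L); d=F-B; h=np.arctan2(d[1],d[0]); 
    return (F+B)/2,h
def pu(s,z=.022,off=.057,lat=0.):   # pusher tool pose for carrier at s; lat to right
    c,h=car(s); u=np.array([np.cos(h),np.sin(h)]); p=c-off*u+lat*np.array([u[1],-u[0]])
    return (*p,z,np.degrees(h))
def bend(ss,**k):
    to([pu(s,**k) for s in ss])
E
python3 -c "
from h import *
bend([-.045,-.04,-.035,-.03,-.025,-.02,-.015])"
```

```text
t: 9.78
eef_pos: [0.4075, -0.1227, 0.0225]
tool_rot: [[0.063, 0.998, -0.005], [0.998, -0.063, 0.008], [0.007, -0.006, -1.0]]
wrist_force: [0.1, -1.6, -0.4]
width: 0.017
t 9.78 track xt -0.1299 yt -0.1068 z 0.0225 head 90.4 F_t 0.2 -1.6 z -0.4 w 0.0170 q7 0.85
  dx 0.0018 dy 0.0014 dz 0.0005 roll 0.006  rows 0.0
  dx 0.0068 dy 0.0014 dz 0.0006 roll 0.006  rows 0.1
  dx 0.0118 dy 0.0015 dz 0.0006 roll 0.006  rows 0.2
  dx 0.0168 dy 0.0015 dz 0.0006 roll 0.008  rows 0.3
  dx 0.0218 dy 0.0014 dz 0.0007 roll 0.012  rows 0.3
  dx 0.0268 dy 0.0013 dz 0.0007 roll 0.019  rows 0.4
  dx 0.0318 dy 0.0011 dz 0.0007 roll 0.029  rows 0.5
```

```bash
python3 -m crank '[[0.2,0.006,0.0005,0,0],[0.2,0.012,0.001,0,0.006],[0.2,0.018,0.0013,0,0.01],[0.2,0.024,0.0013,0,0.015],[0.2,0.03,0.0012,0,0.025]]'; python3 -c "
from h import *
bend([-.01,-.005,0,.005,.01,.015,.02])"
```

```text
t: 10.4
eef_pos: [0.4106, -0.0925, 0.0227]
tool_rot: [[0.088, 0.996, -0.005], [0.996, -0.088, 0.008], [0.007, -0.006, -1.0]]
wrist_force: [-0.5, -0.8, -0.1]
width: 0.0168
t 10.40 track xt -0.1289 yt -0.0765 z 0.0227 head 88.9 F_t -0.4 -0.8 z -0.1 w 0.0168 q7 0.79
  dx 0.0064 dy -0.0005 dz 0.0008 roll 0.016  rows 0.1
  dx 0.0114 dy -0.0009 dz 0.0008 roll 0.032  rows 0.2
  dx 0.0164 dy -0.0014 dz 0.0009 roll 0.050  rows 0.3
  dx 0.0213 dy -0.0020 dz 0.0009 roll 0.071  rows 0.4
  dx 0.0263 dy -0.0026 dz 0.0010 roll 0.096  rows 0.5
  dx 0.0313 dy -0.0033 dz 0.0010 roll 0.123  rows 0.7
  dx 0.0364 dy -0.0041 dz 0.0010 roll 0.153  rows 0.8
```

```bash
python3 -m crank '[[0.2,0.006,-0.0005,0,0.016],[0.2,0.011,-0.001,0,0.032],[0.2,0.016,-0.0014,0.001,0.05],[0.2,0.021,-0.002,0.001,0.071],[0.2,0.026,-0.0026,0.001,0.096]]'; python3 -c "
from h import *
bend([.01,.015,.02,.025,.03,.035,.04]);look('s7',90,110,290,250)"
```

```text
t: 11.02
eef_pos: [0.4102, -0.066, 0.0219]
tool_rot: [[0.185, 0.983, -0.005], [0.983, -0.185, 0.008], [0.007, -0.007, -1.0]]
wrist_force: [-0.8, -0.8, 0.4]
width: 0.0171
t 11.03 track xt -0.1311 yt -0.0501 z 0.0219 head 83.3 F_t -0.7 -0.9 z 0.4 w 0.0171 q7 0.71
  dx 0.0000 dy 0.0001 dz -0.0001 roll -0.002  rows 0.0
  dx 0.0049 dy -0.0011 dz -0.0000 roll 0.025  rows 0.1
  dx 0.0099 dy -0.0024 dz -0.0000 roll 0.055  rows 0.3
  dx 0.0148 dy -0.0037 dz 0.0000 roll 0.088  rows 0.5
  dx 0.0199 dy -0.0051 dz 0.0001 roll 0.123  rows 0.7
  dx 0.0249 dy -0.0065 dz 0.0001 roll 0.162  rows 0.9
  dx 0.0301 dy -0.0079 dz 0.0002 roll 0.202  rows 1.1
knob [254.2 193. ] 0.68 [-0.05780644 -0.02307065]
figure [264.6 179.2] 0.6 [-0.13748326  0.02772526]
figure [371.1 169.5] 0.29 [-0.10589585  0.36004434]
pad [254. 189.] 0.57 [-0.12383796 -0.00839984]
pad [263.3 182.8] 0.2 [-0.14932879  0.02672412]
```

View pics/s7.png

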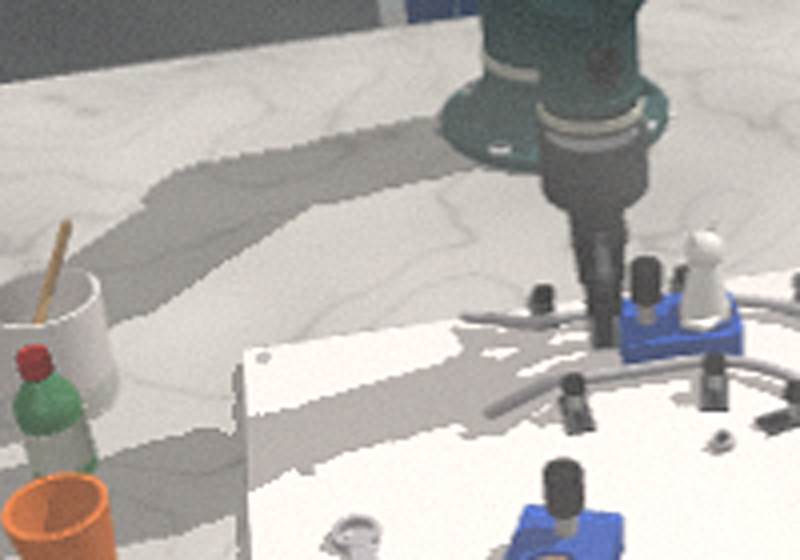

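```bash
python3 -m crank '[[0.2,0.005,-0.001,0,0.025],[0.2,0.01,-0.0022,0,0.055],[0.2,0.015,-0.0035,0,0.088],[0.2,0.02,-0.005,0,0.123],[0.2,0.025,-0.0062,0,0.162]]'; python3 -c "
from h import *
bend([.035,.04,.045,.05,.055,.06,.065])"
```

```text
t: 11.85
eef_pos: [0.4088, -0.0399, 0.0222]
tool_rot: [[0.341, 0.94, -0.005], [0.94, -0.341, 0.008], [0.006, -0.008, -1.0]]
wrist_force: [-1.0, -0.6, -0.5]
width: 0.0173
t 11.85 track xt -0.1344 yt -0.0241 z 0.0222 head 74.0 F_t -1.0 -0.7 z -0.5 w 0.0173 q7 0.59
  dx -0.0005 dy -0.0002 dz 0.0002 roll -0.001  rows 0.0
  dx 0.0043 dy -0.0024 dz 0.0002 roll 0.039  rows 0.2
  dx 0.0092 dy -0.0043 dz 0.0002 roll 0.079  rows 0.4
  dx 0.0143 dy -0.0061 dz 0.0003 roll 0.119  rows 0.6
  dx 0.0193 dy -0.0077 dz 0.0003 roll 0.159  rows 0.9
  dx 0.0245 dy -0.0091 dz 0.0004 roll 0.199  rows 1.1
  dx 0.0296 dy -0.0103 dz 0.0004 roll 0.239  rows 1.3
```

```bash
python3 -m crank '[[0.2,0.0045,-0.002,0,0.039],[0.2,0.0095,-0.004,0,0.079],[0.2,0.0143,-0.006,0,0.119],[0.2,0.0193,-0.0075,0,0.159],[0.2,0.0245,-0.009,0,0.199]]'; python3 -c "
from h import *
bend([.06,.065,.07,.075,.08,.085,.09]);look('s8',160,100,360,240)"
```

```text
t: 12.48
eef_pos: [0.4087, -0.0134, 0.0224]
tool_rot: [[0.523, 0.852, -0.005], [0.853, -0.523, 0.008], [0.004, -0.009, -1.0]]
wrist_force: [-0.6, -0.5, -0.1]
width: 0.0172
t 12.47 track xt -0.1363 yt 0.0023 z 0.0224 head 62.4 F_t -0.5 -0.6 z -0.1 w 0.0172 q7 0.44
  dx -0.0004 dy 0.0002 dz 0.0004 roll -0.003  rows 0.0
  dx 0.0045 dy -0.0020 dz 0.0004 roll 0.037  rows 0.2
  dx 0.0094 dy -0.0040 dz 0.0005 roll 0.077  rows 0.4
  dx 0.0144 dy -0.0058 dz 0.0005 roll 0.117  rows 0.6
  dx 0.0195 dy -0.0074 dz 0.0005 roll 0.156  rows 0.8
  dx 0.0246 dy -0.0088 dz 0.0006 roll 0.196  rows 1.1
  dx 0.0298 dy -0.0100 dz 0.0006 roll 0.236  rows 1.3
knob [271.2 192.4] 0.61 [-0.04843366  0.02310026]
knob [323.6 207.6] 0.3 [0.05480745 0.1362392 ]
figure [282.5 183. ] 0.83 [-0.10370227  0.07302001]
figure [186.9 259.4] 0.47 [ 0.14393182 -0.22852082]
pad [326.6 212.3] 0.69 [0.03734464 0.15494381]
pad [269.3 190.5] 0.56 [-0.10442737  0.03321285]
```

View pics/s8.png

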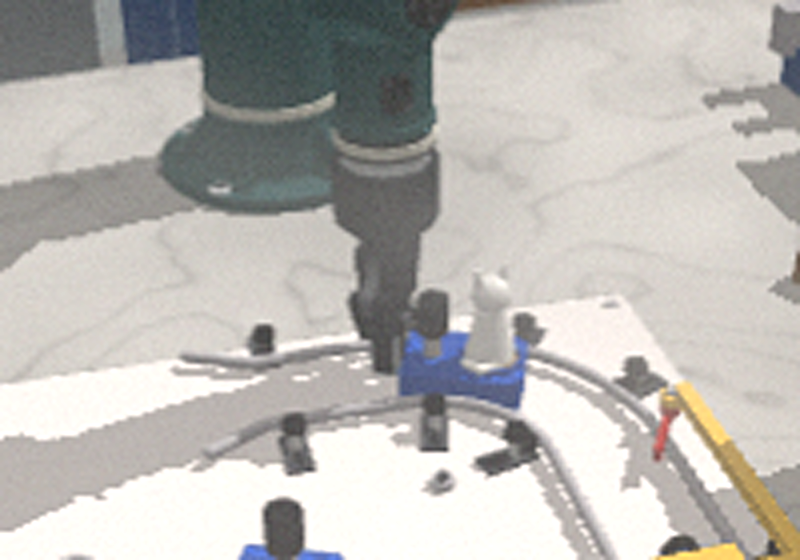

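```bash
python3 -m crank '[[0.2,0.0045,-0.002,0,0.037],[0.2,0.0095,-0.004,0,0.077],[0.2,0.0145,-0.0058,0,0.117],[0.2,0.0195,-0.0074,0,0.156],[0.2,0.0246,-0.0088,0,0.196]]'; python3 -c "
from h import *
bend([.085,.09,.095,.1,.105,.11])"
```

```text
t: 13.3
eef_pos: [0.4144, 0.0126, 0.0226]
tool_rot: [[0.678, 0.735, -0.005], [0.735, -0.678, 0.008], [0.003, -0.009, -1.0]]
wrist_force: [-0.3, -0.1, -0.8]
width: 0.0171
t 13.30 track xt -0.1324 yt 0.0286 z 0.0226 head 51.3 F_t -0.3 -0.1 z -0.8 w 0.0171 q7 0.28
  dx -0.0005 dy 0.0000 dz 0.0006 roll 0.001  rows 0.0
  dx 0.0043 dy -0.0021 dz 0.0006 roll 0.041  rows 0.2
  dx 0.0093 dy -0.0041 dz 0.0006 roll 0.081  rows 0.4
  dx 0.0143 dy -0.0059 dz 0.0007 roll 0.121  rows 0.6
  dx 0.0194 dy -0.0075 dz 0.0007 roll 0.160  rows 0.9
  dx 0.0245 dy -0.0088 dz 0.0007 roll 0.200  rows 1.1
```

```bash
python3 -m crank '[[0.2,0.0045,-0.002,0,0.04],[0.2,0.0095,-0.004,0,0.08],[0.2,0.0145,-0.0058,0,0.12],[0.2,0.0195,-0.0074,0,0.16],[0.2,0.0246,-0.0088,0,0.2]]'; python3 -c "
from h import *
bend([.11,.115,.12,.125,.13,.135]);look('s9',160,100,360,240)"
```

```text
t: 13.92
eef_pos: [0.4245, 0.0372, 0.0227]
tool_rot: [[0.812, 0.584, -0.005], [0.584, -0.812, 0.009], [0.001, -0.01, -1.0]]
wrist_force: [-0.2, -0.6, -0.6]
width: 0.0172
t 13.93 track xt -0.1240 yt 0.0539 z 0.0227 head 39.7 F_t -0.2 -0.6 z -0.6 w 0.0172 q7 0.07
  dx -0.0004 dy 0.0005 dz 0.0007 roll -0.002  rows 0.0
  dx 0.0044 dy -0.0017 dz 0.0007 roll 0.038  rows 0.2
  dx 0.0094 dy -0.0037 dz 0.0007 roll 0.078  rows 0.4
  dx 0.0144 dy -0.0055 dz 0.0008 roll 0.118  rows 0.6
  dx 0.0194 dy -0.0071 dz 0.0008 roll 0.158  rows 0.8
  dx 0.0246 dy -0.0084 dz 0.0008 roll 0.197  rows 1.1
knob [285.7 195.6] 0.91 [-0.02322189  0.05717741]
figure [297.  186.5] 0.67 [-0.07503811  0.10795079]
pad [284.  193.5] 0.8 [-0.07834524  0.07028999]
```

View pics/s9.png

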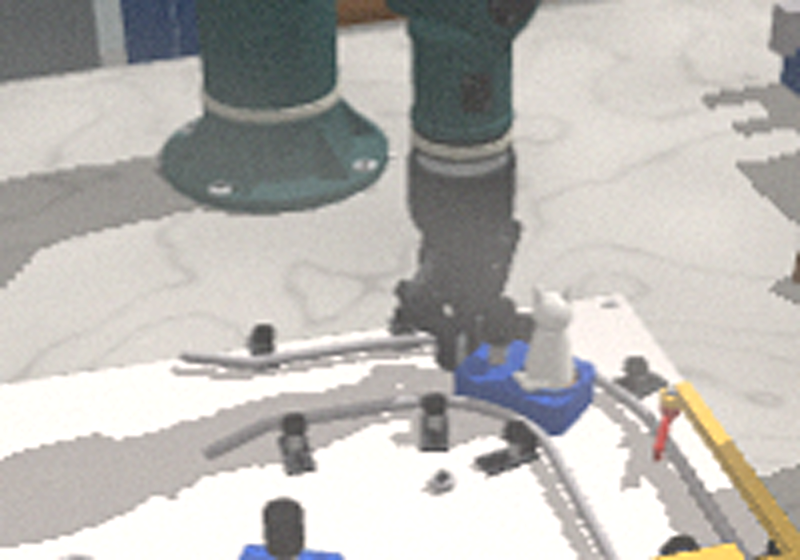

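```bash
python3 -m crank '[[0.08,0.0045,-0.001,0,0.038],[0.08,0.0095,-0.003,0,0.078],[0.08,0.0145,-0.0048,0,0.118],[0.08,0.0195,-0.0064,0,0.158],[0.08,0.0246,-0.0078,0,0.197]]'; python3 -c "
from h import *
bend([.135,.14,.145,.15,.155,.16],lat=.001)"
```

```text
t: 14.75
eef_pos: [0.4399, 0.0575, 0.0229]
tool_rot: [[0.91, 0.415, -0.005], [0.415, -0.91, 0.008], [-0.001, -0.01, -1.0]]
wrist_force: [-0.8, -0.3, 0.7]
width: 0.0067
t 14.75 track xt -0.1101 yt 0.0752 z 0.0229 head 28.4 F_t -0.7 -0.4 z 0.7 w 0.0067 q7 -0.15
  dx 0.0001 dy 0.0000 dz 0.0009 roll 0.001  rows 0.0
  dx 0.0049 dy -0.0021 dz 0.0009 roll 0.041  rows 0.2
  dx 0.0098 dy -0.0041 dz 0.0009 roll 0.081  rows 0.4
  dx 0.0148 dy -0.0059 dz 0.0009 roll 0.121  rows 0.6
  dx 0.0198 dy -0.0075 dz 0.0009 roll 0.161  rows 0.9
  dx 0.0249 dy -0.0089 dz 0.0009 roll 0.201  rows 1.1
```

```bash
python3 -m crank '[[0.08,0.005,-0.002,0,0.041],[0.08,0.0098,-0.004,0.001,0.081],[0.08,0.0148,-0.0059,0.001,0.121],[0.08,0.0198,-0.0075,0.001,0.161],[0.08,0.0249,-0.0088,0.001,0.201]]'; python3 -c "
from h import *
bend([.16,.165,.17,.175,.18,.185],lat=.002);look('s10',210,110,410,250)"
```

```text
t: 15.38
eef_pos: [0.4583, 0.0758, 0.0219]
tool_rot: [[0.975, 0.223, -0.006], [0.223, -0.975, 0.009], [-0.004, -0.01, -1.0]]
wrist_force: [-2.8, 0.7, 0.1]
width: 0.007
t 15.38 track xt -0.0930 yt 0.0947 z 0.0219 head 16.8 F_t -2.8 0.5 z 0.1 w 0.0070 q7 -0.39
  dx 0.0006 dy 0.0010 dz -0.0002 roll -0.002  rows 0.0
  dx 0.0054 dy -0.0011 dz -0.0002 roll 0.038  rows 0.2
  dx 0.0102 dy -0.0030 dz -0.0002 roll 0.074  rows 0.4
  dx 0.0152 dy -0.0047 dz -0.0002 roll 0.108  rows 0.6
  dx 0.0202 dy -0.0061 dz -0.0002 roll 0.140  rows 0.7
  dx 0.0253 dy -0.0072 dz -0.0002 roll 0.168  rows 0.9
knob [325.1 213.8] 0.73 [0.08055044 0.12989452]
knob [300.9 200.3] 0.63 [0.00843187 0.08991486]
figure [310.6 194.2] 0.78 [-0.02806203  0.1320342 ]
pad [299.2 200.1] 0.78 [-0.03568039  0.10203477]
```

View pics/s10.png

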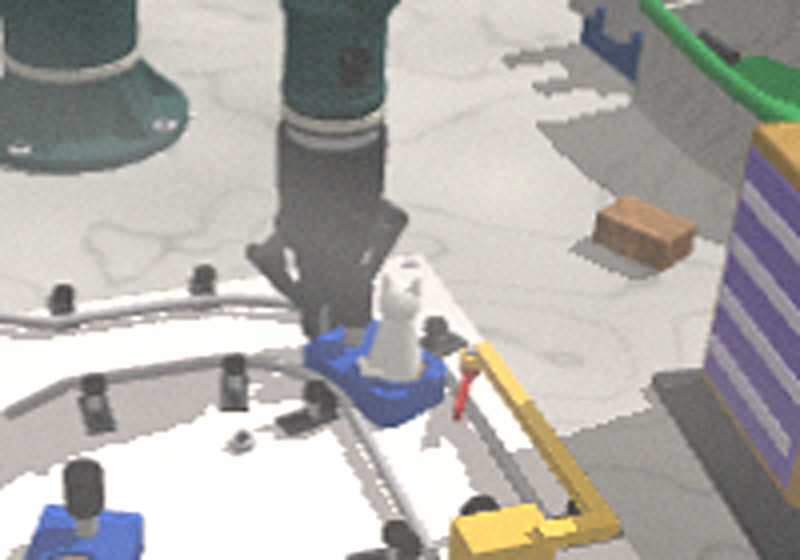

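```bash
python3 -m crank '[[0,0.0054,-0.001,0,0.038],[0,0.0102,-0.003,0,0.074],[0,0.0152,-0.0047,0,0.108],[0,0.0202,-0.006,0,0.14]]'; python3 -c "
from h import *
bend([.18,.184,.188,.192,.196,.2,.21],lat=.003)
p=read_camera('top')
f=lambda u,v:np.array([u/3.7+170,v/3.7+110])
for uv,z in [((130,268),.033),((92,325),.033),((158,152),.028),((190,150),.04)]: print(Rt.T@(onz(p,f(*uv),z)[:2]-O))"
```

```text
t: 16.08
eef_pos: [0.4755, 0.086, 0.0218]
tool_rot: [[0.996, 0.086, -0.008], [0.086, -0.996, 0.009], [-0.007, -0.01, -1.0]]
wrist_force: [-4.0, -0.2, 1.6]
width: 0.0001
t 16.07 track xt -0.0765 yt 0.1060 z 0.0218 head 8.9 F_t -4.0 -0.4 z 1.6 w 0.0001 q7 -0.57
  dx 0.0011 dy 0.0008 dz -0.0002 roll 0.001  rows 0.0
  dx 0.0050 dy -0.0007 dz -0.0002 roll 0.024  rows 0.1
  dx 0.0089 dy -0.0020 dz -0.0002 roll 0.045  rows 0.2
  dx 0.0128 dy -0.0031 dz -0.0003 roll 0.064  rows 0.3
  dx 0.0168 dy -0.0041 dz -0.0003 roll 0.081  rows 0.4
  dx 0.0208 dy -0.0049 dz -0.0003 roll 0.097  rows 0.5
  dx 0.0308 dy -0.0062 dz -0.0004 roll 0.128  rows 0.7
[0.03115326 0.14325144]
[-0.0167046   0.17355463]
[0.13223192 0.12257127]
[0.1301985  0.09468005]
```

```bash
python3 -m crank '[[0,0.005,-0.0007,0,0.024],[0,0.009,-0.002,0,0.045],[0,0.013,-0.003,0,0.064],[0,0.017,-0.004,0,0.081],[0,0.021,-0.0048,0,0.097]]'; python3 -c "
from h import *
bend([.2,.205,.21,.215,.22,.225,.23,.235],lat=.004)
look('s11',210,110,410,250)"
```

```text
t: 16.75
eef_pos: [0.4974, 0.0931, 0.0216]
tool_rot: [[1.0, -0.011, -0.007], [-0.011, -1.0, 0.009], [-0.007, -0.009, -1.0]]
wrist_force: [-3.0, 0.7, 0.2]
width: -0.0001
t 16.75 track xt -0.0551 yt 0.1147 z 0.0216 head 3.3 F_t -3.0 0.5 z 0.2 w -0.0001 q7 -0.70
  dx -0.0016 dy 0.0015 dz -0.0004 roll -0.001  rows 0.0
  dx 0.0033 dy 0.0002 dz -0.0004 roll 0.016  rows 0.1
  dx 0.0083 dy -0.0008 dz -0.0005 roll 0.030  rows 0.2
  dx 0.0132 dy -0.0015 dz -0.0005 roll 0.041  rows 0.2
  dx 0.0182 dy -0.0020 dz -0.0005 roll 0.049  rows 0.3
  dx 0.0232 dy -0.0022 dz -0.0005 roll 0.055  rows 0.4
  dx 0.0282 dy -0.0022 dz -0.0006 roll 0.057  rows 0.5
  dx 0.0332 dy -0.0019 dz -0.0006 roll 0.058  rows 0.5
knob [307.3 209.6] 0.66 [0.05197828 0.09217403]
figure [314.5 203.8] 0.67 [0.01760582 0.1261351 ]
pad [308.2 213.5] 0.6 [0.0294821  0.10505022]
```

View pics/s11.png

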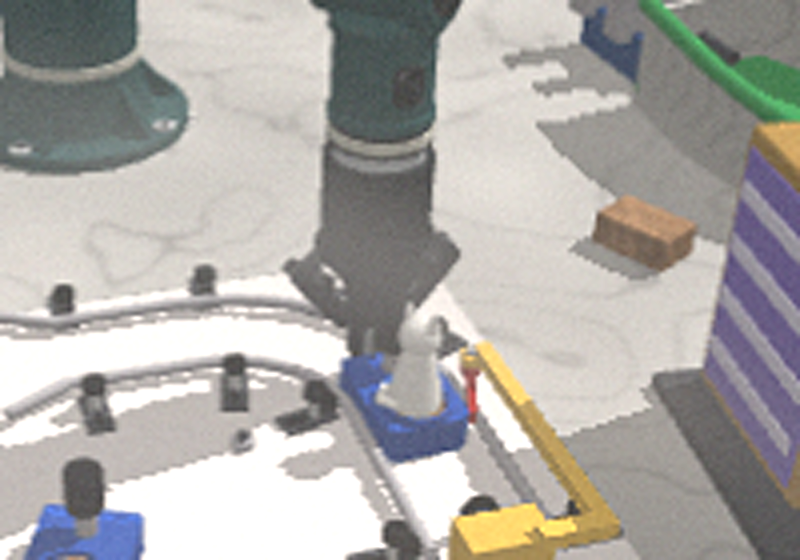

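```bash
python3 -m crank '[[0,0.004,0,0,0.016],[0,0.009,-0.0005,0,0.03],[0,0.014,-0.0015,0,0.041],[0,0.019,-0.002,0,0.049],[0,0.024,-0.0022,0,0.055]]'; python3 -m crank '[[0,0.005,0,0,0],[0,0.01,0,0,0],[0,0.015,0,0,0],[0,0.02,0,0,0],[0,0.025,0,0,0]]'; python3 -c "
from h import *
to([(.0,.118,.022,0)])
look('s12',210,110,410,250)"
```

```text
t: 17.58
eef_pos: [0.5229, 0.0944, 0.0218]
tool_rot: [[0.998, -0.066, -0.004], [-0.066, -0.998, 0.007], [-0.005, -0.007, -1.0]]
wrist_force: [-1.9, -0.8, 0.2]
width: -0.0001
t: 18.2
eef_pos: [0.5481, 0.0928, 0.0217]
tool_rot: [[0.998, -0.066, -0.004], [-0.066, -0.998, 0.008], [-0.005, -0.007, -1.0]]
wrist_force: [-2.3, 1.0, 1.0]
width: -0.0
t 18.20 track xt -0.0045 yt 0.1178 z 0.0217 head 0.2 F_t -2.4 0.8 z 1.0 w -0.0000 q7 -0.82
  dx 0.0045 dy -0.0002 dz -0.0003 roll 0.003  rows 0.1
knob [313.5 223.9] 0.57 [0.11121094 0.08672041]
figure [319.1 216. ] 0.6 [0.07095524 0.11834131]
pad [314.2 224. ] 0.82 [0.07566336 0.1045952 ]
```

View pics/s12.png

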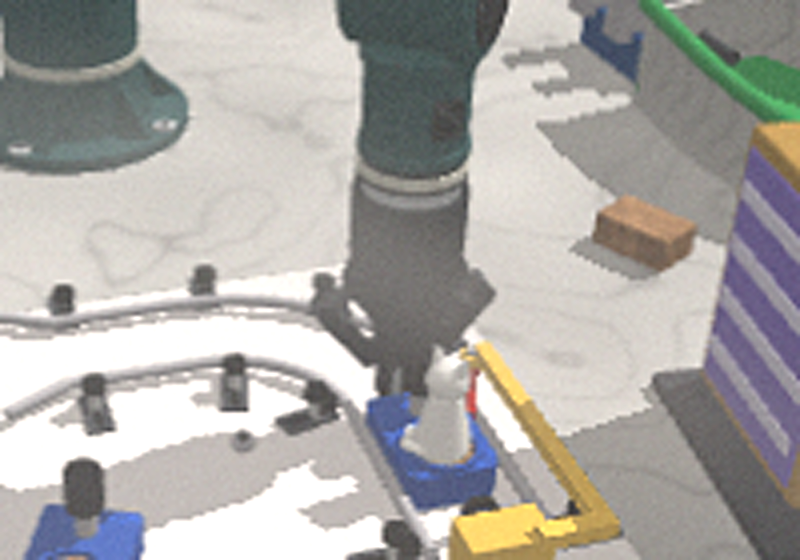

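```bash
python3 -m crank '[[0,0.003,0,0,0],[0,0.006,0,0,0],[0,0.009,0,0,0],[0,0.012,0,0,0]]'; python3 -m crank '[[0,0.002,0,0,0],[0,0.004,0,0,0],[0,0.006,0,0,0]]'; python3 -c "
from h import *
st()"
```

```text
t: 18.9
eef_pos: [0.561, 0.092, 0.0218]
tool_rot: [[0.998, -0.066, -0.002], [-0.066, -0.998, 0.007], [-0.003, -0.007, -1.0]]
wrist_force: [-2.0, 0.2, 1.2]
width: -0.0001
t: 19.27
eef_pos: [0.567, 0.0916, 0.0217]
tool_rot: [[0.998, -0.066, -0.003], [-0.066, -0.998, 0.007], [-0.003, -0.007, -1.0]]
wrist_force: [-1.4, -1.6, 0.5]
width: 0.0001
t 19.27 track xt 0.0144 yt 0.1179 z 0.0217 head 0.2 F_t -1.3 -1.6 z 0.5 w 0.0001 q7 -0.84
```

```bash
python3 -m crank '[[0,0.0015,0,0,0],[0,0.003,0,0,0],[0,0.0045,0,0,0]]'|grep -E "force|pos";  python3 -m crank '[[0,0.0015,0,0,0],[0,0.003,0,0,0]]'|grep -E "force|pos"
```

```text
eef_pos: [0.5716, 0.0912, 0.0217]
wrist_force: [-1.0, -0.0, 0.2]
eef_pos: [0.5743, 0.091, 0.0217]
wrist_force: [-3.2, 0.1, 0.9]
```

```bash
python3 -c "
from h import *
st();look('s13',270,150,370,220,8)"
```

```text
t 19.90 track xt 0.0217 yt 0.1179 z 0.0217 head 0.2 F_t -3.2 -0.1 z 0.9 w 0.0005 q7 -0.85
knob [313.8 227.3] 0.77 [0.12371655 0.08274141]
knob [322.1 220.2] 0.73 [0.10303101 0.11267266]
figure [322.8 223.1] 0.67 [0.10062204 0.11660387]
figure [301.3 223.3] 0.54 [0.08737816 0.06398602]
pad [315. 222.] 0.81 [0.06843577 0.10958352]
```

View pics/s13.png

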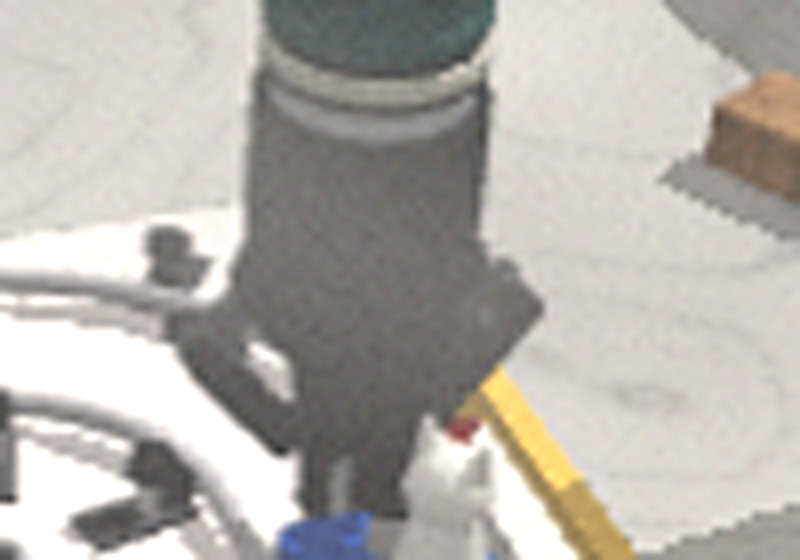

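```bash
python3 -m crank '[[0,0.001,0,0,0],[0,0.002,0,0,0]]'|grep -E "force|pos";  python3 -m crank '[[0,0.001,0,0,0],[0,0.002,0,0,0]]'|grep -E "force|pos"; python3 -m crank '[[0,0.001,0,0,0]]'|grep -E "force|pos"
```

```text
eef_pos: [0.5747, 0.0911, 0.0214]
wrist_force: [-5.5, -0.4, 2.3]
eef_pos: [0.5752, 0.0912, 0.0211]
wrist_force: [-6.9, -0.6, 2.6]
eef_pos: [0.5752, 0.0913, 0.0209]
wrist_force: [-5.1, 0.1, 2.0]
```

```bash
python3 -m crank '[[0,0.002,0,0,0],[0,0.003,0,0,0]]'|grep -E "force|pos";  python3 -m crank '[[0,0.003,0,0,0],[0,0.004,0,0,0]]'|grep -E "force|pos"
```

```text
eef_pos: [0.576, 0.0913, 0.0205]
wrist_force: [-7.7, 0.9, 3.5]
eef_pos: [0.577, 0.0914, 0.0199]
wrist_force: [-8.2, 0.7, 3.5]
```

```bash
python3 -m crank '[[0,0.004,0,-0.001,0],[0,0.005,0,-0.001,0]]'|grep -E "force|pos";  python3 -m crank '[[0,0.005,0,-0.001,0],[0,0.005,0,-0.001,0]]'|grep -E "force|pos"
```

```text
eef_pos: [0.5779, 0.0914, 0.02]
wrist_force: [-9.6, 0.5, 4.2]
eef_pos: [0.578, 0.0915, 0.0201]
wrist_force: [-9.5, 0.4, 4.7]
```

```bash
python3 -c "
from h import *
st();look('s14',270,150,370,220,8)"
```

```text
t 21.73 track xt 0.0254 yt 0.1187 z 0.0201 head 0.3 F_t -9.5 -0.3 z 4.7 w -0.0000 q7 -0.88
knob [315.3 226.4] 0.74 [0.12143081 0.08751315]
figure [325.7 221.2] 0.57 [0.09537935 0.12659277]
pad [315.5 228.1] 0.73 [0.09212273 0.10185032]
pad [ 98.3 272.6] 0.4 [ 0.11575513 -0.43009898]
```

View pics/s14.png

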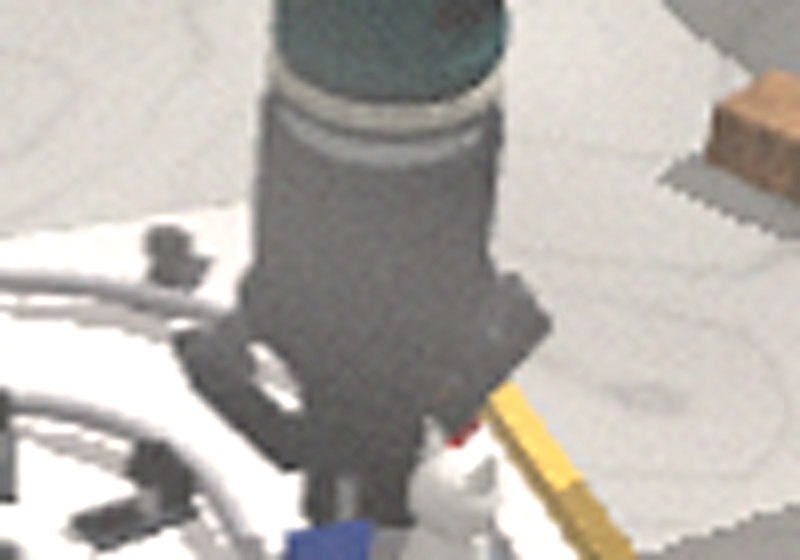

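```bash
python3 -m crank '[[0,0.005,0,0,0],[0,0.006,0,0,0]]'|grep -E "force|pos";  python3 -m crank '[[0,0.006,0,0,0],[0,0.007,0,0,0]]'|grep -E "force|pos"
```

```text
eef_pos: [0.5783, 0.0918, 0.0188]
wrist_force: [-11.8, 0.7, 5.1]
eef_pos: [0.5789, 0.0922, 0.0171]
wrist_force: [-13.1, 1.2, 2.8]
```

```bash
python3 -c "
from h import *
st();look('t14',180,130,280,230,6,'top')"
```

```text
t 22.43 track xt 0.0262 yt 0.1194 z 0.0171 head 0.4 F_t -13.2 0.3 z 2.8 w -0.0003 q7 -0.89
```

View pics/t14.png

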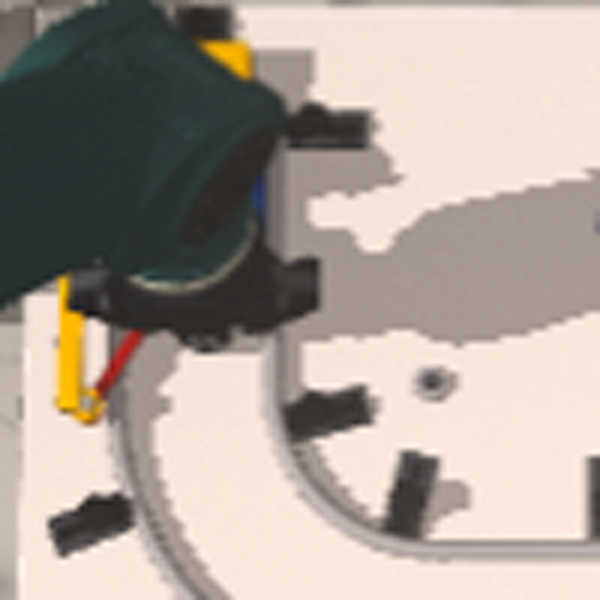

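```bash
python3 - <<'E'
import cv2,numpy as np
for n,f,ox,oy in (("top1",3.7,170,110),("t14",6,180,130)):
    im=cv2.imread(f"pics/{n}.png").astype(int); b,g,r=im[...,0],im[...,1],im[...,2]
    m=(r>130)&(r>2*g)&(r>2*b)
    ys,xs=np.nonzero(m); x=xs/f+ox;y=ys/f+oy
    k=(x<215)&(y<215)&(y>170); x,y=x[k],y[k]
    l=cv2.fitLine(np.c_[x,y].astype(np.float32),2,0,.01,.01).ravel(); print(n,len(x),l,np.degrees(np.arctan2(l[0],-l[1])), x.min(),x.max(),y.min(),y.max())
E
```

```text
top1 337 [  0.5444509   -0.83879274 201.19897    187.62772   ] 32.98714 196.21621621621622 204.86486486486487 182.16216216216216 195.40540540540542
t14 790 [  0.5460653  -0.8377426 199.97447   189.71013  ] 33.097492 196.16666666666666 203.5 185.33333333333334 195.83333333333331
```

```bash
python3 -m crank '[[0,-0.003,0.001,-0.003,0],[0,-0.008,0.002,-0.004,0],[0,-0.02,0.003,-0.005,0],[0,-0.04,0.003,-0.005,0],[0,-0.06,0.003,-0.005,0]]'|grep -E "force|pos"; python3 -m crank '[[0,-0.01,0,-0.03,0],[0,-0.02,0,-0.09,0],[0,-0.03,0,-0.15,0],[0,-0.03,0,-0.2,0],[0,-0.03,0,-0.2,0]]'|grep -E "force|pos"; python3 -c "
from h import *
st();look('s15',230,130,370,250,5.5);look('t15',180,130,280,230,6,'top')"
```

```text
eef_pos: [0.5197, 0.0927, 0.0262]
wrist_force: [-0.5, 0.3, 0.2]
eef_pos: [0.5049, 0.0899, 0.2316]
wrist_force: [0.1, -0.4, 0.2]
t 23.88 track xt -0.0474 yt 0.1120 z 0.2316 head 0.3 F_t 0.1 -0.4 z 0.2 w -0.0000 q7 -1.14
knob [316.7 223.2] 0.82 [0.11068237 0.09533276]
figure [325.4 220.4] 0.78 [0.09214989 0.12710016]
figure [229.  249.7] 0.46 [ 0.13638541 -0.13023113]
pad [312.8 224.2] 0.8 [0.0754961  0.10079236]
pad [306.6 219.4] 0.46 [0.05245705 0.09212389]
knob [224.5 171.6] 0.62 [0.05504034 0.08160114]
pad [221.8 173.3] 0.63 [0.0579216  0.09213615]
pad [233.2 215.6] 0.58 [-0.07234408  0.05619531]
```

View pics/s15.png

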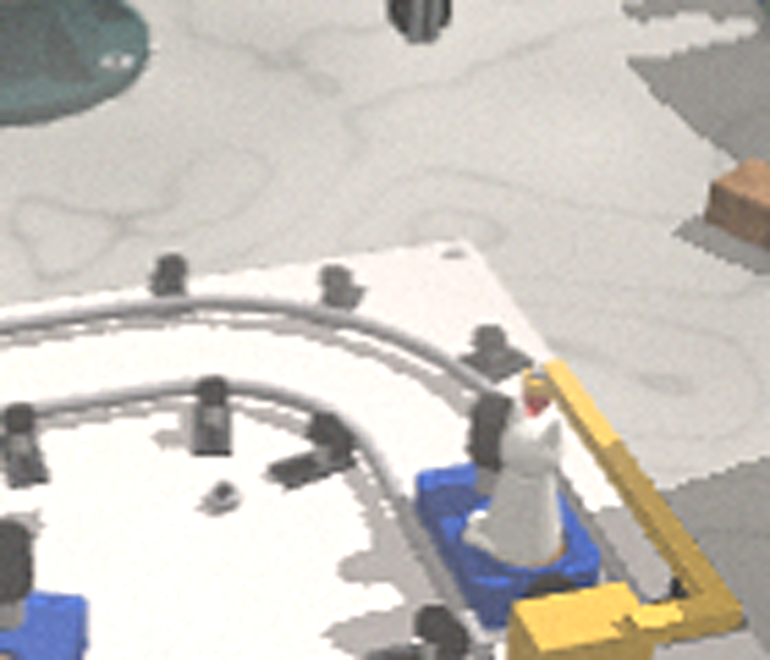

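View pics/t15.png

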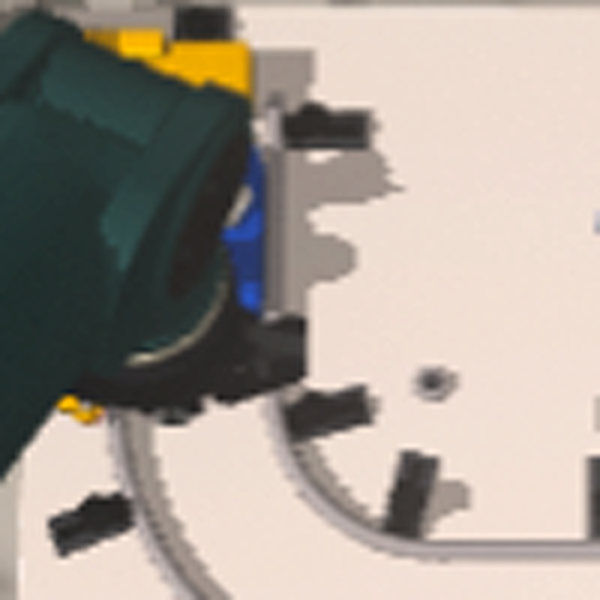

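```bash
python3 -m crank '[[0,-0.01,0.055,-0.02,0],[0,-0.02,0.11,-0.02,0],[0,-0.03,0.17,-0.02,0],[0,-0.03,0.22,-0.02,0],[0,-0.03,0.22,-0.02,0]]'|grep -E "force|pos"; python3 -c "
from h import *
st();p=look('t16',180,130,280,230,6,'top')
np.set_printoptions(precision=4,suppress=True)
"; python3 - <<'E'
import cv2,numpy as np
im=cv2.imread("pics/t16.png").astype(int); b,g,r=im[...,0],im[...,1],im[...,2]
m=(r>130)&(r>2*g)&(r>2*b); ys,xs=np.nonzero(m); l=cv2.fitLine(np.c_[xs,ys].astype(np.float32),2,0,.01,.01).ravel(); print(len(xs),np.degrees(np.arctan2(l[0],-l[1])))
E
```

```text
eef_pos: [0.4571, -0.1326, 0.2453]
wrist_force: [0.2, 0.7, 0.7]
t 24.90 track xt -0.0798 yt -0.1132 z 0.2453 head -0.2 F_t 0.1 0.7 z 0.7 w -0.0004 q7 -0.80
knob [216.3 171.5] 0.55 [0.05543188 0.10608687]
figure [212.9 161.4] 0.54 [0.09003268 0.11807176]
pad [212.7 171.3] 0.9 [0.06430456 0.12005455]
pad [202.3 171.1] 0.52 [0.06506295 0.15194745]
1145 32.86843
```

View pics/t16.png

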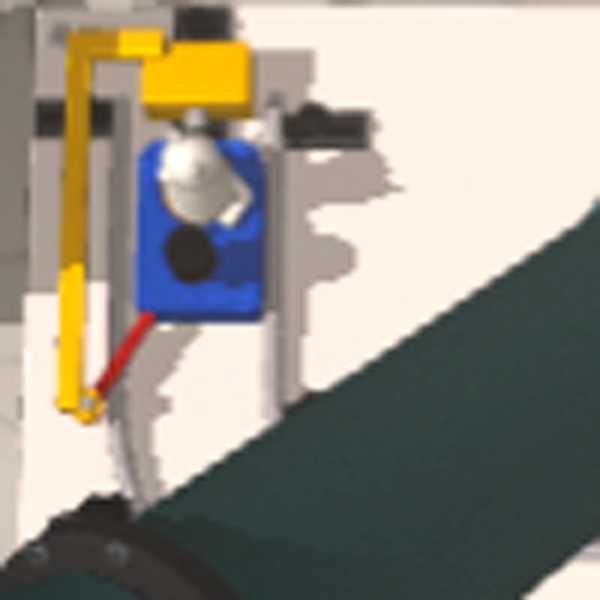

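The catch is shut behind the carrier: it lies at 32.9°, the same as in the first picture. Its tip (155,315) sits against the rear edge, the carrier is straight against the buffer, the cat is upright on its pad, and the arm is clear.

```bash
python3 -c "
from workcell import *
print(sign_off())"
```

```text
the job is handed in; nothing more can be done
None
```

The carrier is home at the end stop with the red catch shut behind it, and I handed the job in at about 25 s of the 61 s allowed. The hand-in reported no verdict.

**What I did:** I pushed the carrier by its rear face with nearly shut fingers, held low. I steered it into the mouth and turned the tool with it through the bend. For the stop I pressed right of the lane's middle with the fingers fully shut, then backed out and lifted clear.

**Forces:** The wrist force in the plane read up to about 1.7 N on the way in and round most of the bend. It rose to about 4 N passing the catch and 13.2 N at the end stop. I read it between moves, not continuously.

**Last checks:**
- **Catch:** it lies at 32.9° in the top picture, against 33.0° when shut at the start, with its tip at the carrier's rear edge.
- **Carrier and cat:** the carrier stands straight against the buffer, and the cat is upright on its pad.
- **Arm:** it was clear of everything, with the wrist force at noise level.
- **Bystanders:** I did not measure them at the end, but the arm touched none of them as far as I could tell.

**What disagreed:** the network's knob and pad points were often centimetres off. I steered by the tool pose, the wrist force and my own reading of the pictures instead.

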